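# Line up the wrench sockets by size

## Task

Line up the four loose wrench sockets on the wooden strip in order of size: one standing upright, mouth up, in the middle of each round rubber pad, the largest on the pad next to the upright steel end plate, then each next smaller one, so that the smallest is at the far end. Leave the glass screw jar standing where it is.

Things in the scene. Friction and masses are not known exactly. Their poses are not given: they have to be found in the camera images.
- socket_a: the smallest of four loose bare-steel wrench sockets: a plain upright round cylinder 24 mm in diameter and 42 mm tall, hexagon mouth up, standing on the bench; about 0.09 kg. Origin: centre of its underside; z along its axis, up.
- socket_b: the second smallest of four loose bare-steel wrench sockets: a plain upright round cylinder 32 mm in diameter and 50 mm tall, hexagon mouth up, standing on the bench; about 0.18 kg. Origin: centre of its underside; z along its axis, up.
- socket_c: the second largest of four loose bare-steel wrench sockets: a plain upright round cylinder 40 mm in diameter and 58 mm tall, hexagon mouth up, standing on the bench; about 0.32 kg. Origin: centre of its underside; z along its axis, up.
- socket_d: the largest of four loose bare-steel wrench sockets: a plain upright round cylinder 48 mm in diameter and 66 mm tall, hexagon mouth up, standing on the bench; about 0.5 kg. Origin: centre of its underside; z along its axis, up.
- pad1: one of four identical flat black rubber discs, 60 mm in diameter, 3 mm thick, fixed about 80 mm apart (65 to 95 mm) in one row along a wooden strip (410 x 72 mm, 15 mm thick) that lies on the bench. The numbers do not follow the order in the row. Origin: centre of its underside, 15 mm above the bench, so its top is 18 mm above the bench; its y axis runs along the strip, x across it.
- pad2: one of four identical flat black rubber discs, 60 mm in diameter, 3 mm thick, fixed about 80 mm apart (65 to 95 mm) in one row along a wooden strip (410 x 72 mm, 15 mm thick) that lies on the bench. The numbers do not follow the order in the row. Origin: centre of its underside, 15 mm above the bench, so its top is 18 mm above the bench; its y axis runs along the strip, x across it.
- pad3: one of four identical flat black rubber discs, 60 mm in diameter, 3 mm thick, fixed about 80 mm apart (65 to 95 mm) in one row along a wooden strip (410 x 72 mm, 15 mm thick) that lies on the bench. The numbers do not follow the order in the row. Origin: centre of its underside, 15 mm above the bench, so its top is 18 mm above the bench; its y axis runs along the strip, x across it.
- pad4: one of four identical flat black rubber discs, 60 mm in diameter, 3 mm thick, fixed about 80 mm apart (65 to 95 mm) in one row along a wooden strip (410 x 72 mm, 15 mm thick) that lies on the bench. The numbers do not follow the order in the row. Origin: centre of its underside, 15 mm above the bench, so its top is 18 mm above the bench; its y axis runs along the strip, x across it.
- stop: upright steel end plate fixed across one end of the strip (either end), 60 mm wide across the strip, 4 mm thick, reaching 67 mm above the bench, on a 24 mm wide, 4 mm thick foot; about 65 mm beyond the centre of the nearest pad. The other end has only a low dark wooden batten (8 mm). Origin: centre of the foot's underside, 15 mm above the bench; y runs along the strip, x across it.
- jar: closed amber glass screw jar with a steel lid, 48 mm in diameter, 58 mm tall, 0.25 kg, standing loose among the sockets; not to be shoved or tipped. Origin: centre of its underside; z up.
There are look-alikes about, which are no part of the job. What is shaped like the socket_c but green, pink or turquoise is not meant.

How it is judged (in metres and radians):
At the end, for the whole second after the job is handed in: One socket at rest, upright (0.1 rad) and released on each pad, axis within 13 mm of the pad's centre, foot 15 to 22 mm above the bench; in order of size, largest nearest the end plate (105 mm), the others in bands split at 185 and 265 mm. Jar upright (0.15 rad), within 30 mm of its start ((horizontal distance between socket_d and pad1 below 0.013 m or horizontal distance between socket_d and pad2 below 0.013 m or horizontal distance between socket_d and pad3 below 0.013 m or horizontal distance between socket_d and pad4 below 0.013 m) and height (world z) of socket_d between 0.015 and 0.022 m and angle between each of socket_d, socket_c, socket_b, socket_a's own z axis and vertical below 0.1 rad and linear speed of each of socket_d, socket_c, socket_b, socket_a below 0.02 m/s and horizontal distance between socket_d and stop below 0.105 m and (horizontal distance between socket_c and pad1 below 0.013 m or horizontal distance between socket_c and pad2 below 0.013 m or horizontal distance between socket_c and pad3 below 0.013 m or horizontal distance between socket_c and pad4 below 0.013 m) and height (world z) of socket_c between 0.015 and 0.022 m and horizontal distance between socket_c and stop between 0.105 and 0.185 m and (horizontal distance between socket_b and pad1 below 0.013 m or horizontal distance between socket_b and pad2 below 0.013 m or horizontal distance between socket_b and pad3 below 0.013 m or horizontal distance between socket_b and pad4 below 0.013 m) and height (world z) of socket_b between 0.015 and 0.022 m and horizontal distance between socket_b and stop between 0.185 and 0.265 m and (horizontal distance between socket_a and pad1 below 0.013 m or horizontal distance between socket_a and pad2 below 0.013 m or horizontal distance between socket_a and pad3 below 0.013 m or horizontal distance between socket_a and pad4 below 0.013 m) and height (world z) of socket_a between 0.015 and 0.022 m and horizontal distance between socket_a and stop above 0.265 m and angle between jar's own z axis and vertical below 0.15 rad and distance of jar from where it was at the start of the episode below 0.03 m); the robot touches nothing.
It fails at once if the glass jar is shoved more than 30 mm or tipped (distance of jar from where it was at the start of the episode above 0.03 m or angle between jar's own z axis and vertical above 0.3 rad).
It also fails if it takes over 96 s, if anything falls off the work surface, if the arm or the gripper's body presses on something with over 40 N, if the wrist force passes 120 N, or if a joint passes its speed limit or range.

## Robot

A 7-joint arm with a two-finger parallel gripper is mounted at the origin on the work surface. World frame = base frame: x ahead of the robot, y to its left, z up, the work surface at z = 0. Lengths are in mm, angles in rad, forces in N, time in s.
With the tool pointing down it reaches from about 375 to 925 mm from the base axis. Payload 3.1 kg.
Tool frame: the origin (TCP) lies midway between the tips of the shut fingers; the grasp point (between the pads) lies robot.grip_depth behind it (robot.grip_depth is the distance from the TCP to the grasp point, in mm); z points along the fingers, y is the line along which they close (so a half turn about z gives the same grasp; the last joint's range is limited). The gripper opens to 85 mm and grips with 20 to 120 N. Pads are 22 mm wide; open, the fingers measure 114 mm over their backs; the gripper's body (76 mm by 85 mm) begins 54 mm behind the grasp point. The pads swing forward as they close: fully open they stand 13 mm farther back than shut.
Start: joints at [-1.412, 0.383, 0.044, 1.598, -0.018, 1.161, -0.05], TCP at [165.068, 628.693, 202.469] pointing down, gripper open.
Joint ranges: [-2.61, 2.61], [-0.41, 2.15], [-1.48, 1.57], [0, 2.5], [-1.57, 4.71], [0.05, 1.97], [-2.85, 2.85]. Speed limits (rad/s): [2.79, 2.79, 3.14, 3.14, 3.14, 3.14, 3.14].

## Interface

Orientations are given as a unit quaternion [x, y, z, w].
In Python, from rig import robot gives the robot as it stands. The module is installed in compiled form; this text tells all that it offers.
- The arm moves only by the tool carry_out, never from a script. Its argument "rows" is a list of rows, each an object with "gripper": the closure in counts, from 0 (fully open) to 255 (shut); "travel": the shift along the tool's x, y, z in mm, a list of three; "yaw": the turn about the tool's z in degrees. A call has 1 to 12 rows; each row shifts and turns the commanded pose from where the row before left it, along the tool's axes as they then stand; what a row does not reach is not made up. A row lasts 1/10 s, in which the tool goes at most 50 mm and 8.59 degrees, less where a joint would pass 70% of its speed; a pose out of reach is approached as far as the arm can. A call with a gripper value outside its range is refused whole. The fingers move at their own pace and stop on an object; the grip force is fixed at half the most. Time passes only in rows, so rows that do not move let the fingers close. It gives the time, the measured TCP pose, the force, the opening and the grip force at its end, in the units of the state.
- robot.get_obs(): the state, without advancing time (a new reading comes with each control period).
- robot.capture(name): name is "scene" or "top" or "wrist"; returns (picture, depth): 384x512x3 uint8, red, green, blue; 384x512 float32, mm along the optical axis (not along the pixel's ray), 0 where there is no reading.
- robot.camera_model(name): a dict with "fx", "fy", "cx", "cy" (pixels), "rvec" (rotation vector, rad) and "tvec" (3), from world to camera coordinates, as OpenCV has them. Camera axes: x right, y down, z forward; pixel columns grow to the right and rows downward; lengths in mm; the calibration is good to about 2 mm. The wrist camera is an equidistant fisheye: a pixel r from the principal point sees the ray r / f radians off the axis. A picture is of the moment at which its call begins: read the wrist's pose just before it. camera_model takes no time and is no camera call; for the wrist camera it gives the pose at the moment of the call.
- robot.job_done(): hands the job in; it is judged then, once.
The state is a dict: "time": time; "joint_pos": joint angles; "qvel": joint speeds; "tau": joint torques, N m; "tcp_pos": TCP position; "orientation": TCP orientation; "force": force on the tool from outside, world axes, zero at the start; "wrist_torque": the same for the moment, N m; "finger_gap": opening from 0.0 (shut) to 1.0 (fully open); "gripper_force": force on a finger pad.
Only numpy, scipy, OpenCV 4.12 (cv2) and the standard library are available. Lean on these libraries where they do the work, as an engineer would, in place of code of your own. Each camera call takes 0.05 s, during which the arm holds its last target. There are 200 camera calls.

## Working session

There is one attempt and no reset: what is moved stays moved. The work goes in short steps, Python scripts to look and compute and a tool call to move; the robot and the scene stay as the last step left them, time stands still between calls to the robot, and variables do not carry over. Pictures are saved under pics/ and viewed, at most 14 in all, crops included, and the job is handed in when it is done.

Besides the shell and the picture viewer there is one more tool, called after "Emit:" by a JSON object that holds its "fn" and its "kwargs". carry_out: Moves the arm, as the interface text tells. Its arguments: {"type":"object","properties":{"rows":{"type":"array","items":{"type":"object","properties":{"gripper":{"type":"number"},"travel":{"type":"array","items":{"type":"number"}},"yaw":{"type":"number"}}}}},"required":["rows"]}

```bash
mkdir -p pics; cat > h.py <<'E'
import numpy as np, cv2
from rig import robot
def cam(n):
    m=robot.camera_model(n); R=cv2.Rodrigues(np.array(m['rvec'],float))[0]; return m,R,np.array(m['tvec'],float).ravel()
def ray(c,u,v,fish=False):
    m,R,t=c; x=(u-m['cx'])/m['fx']; y=(v-m['cy'])/m['fy']
    if fish:
        r=np.hypot(x,y); s=np.sin(r)/max(r,1e-9); d=np.array([x*s,y*s,np.cos(r)])
    else: d=np.array([x,y,1.])
    return -R.T@t, R.T@d
def plane(c,u,v,z,fish=False):
    o,d=ray(c,u,v,fish); return o+d*(z-o[2])/d[2]
def cloud(c,depth):
    m,R,t=c; v,u=np.indices(depth.shape); z=depth
    P=np.stack([(u-m['cx'])/m['fx']*z,(v-m['cy'])/m['fy']*z,z],-1)
    return (P-t)@R
def save(n,img): cv2.imwrite('pics/'+n+'.png',cv2.cvtColor(img,cv2.COLOR_RGB2BGR))
E
python3 - <<'E'
from h import *
print(robot.get_obs(), robot.grip_depth)
for n in('top','scene'):
    c=cam(n); im,d=robot.capture(n); np.savez(n+'.npz',im=im,d=d); save(n,im)
    print(n,c[0],-c[1].T@c[2])
E
```

```text
{'time': 0.0, 'joint_pos': array([-1.41176239,  0.38381466,  0.04380152,  1.59956073, -0.01789737,
        1.16118547, -0.04987273]), 'qvel': array([-0.00036613,  0.00013284,  0.00121279,  0.00097718, -0.00097189,
       -0.00111161,  0.0003829 ]), 'tau': array([ 3.75059908e-04, -4.33464968e+01,  1.02434289e+00, -2.49513888e+01,
        1.04624723e-02,  1.12008752e-02,  2.32088290e-06]), 'tcp_pos': array([164.84724144, 627.71140301, 201.10601548]), 'orientation': array([ 1.27995572e-01,  9.91773903e-01, -1.28417271e-03, -1.01409674e-04]), 'force': array([-0.08696733, -0.08671551,  0.16962672]), 'wrist_torque': array([-0.0232854 ,  0.03293105, -0.03291268]), 'gripper_force': 0.0, 'finger_gap': 1.0005049824065284} 18.700000000000003
top {'fx': 485.933831001829, 'fy': 485.933831001829, 'cx': 249.01044905494965, 'cy': 182.2648494678625, 'rvec': array([ 2.12866115, -2.18677198,  0.13495727]), 'tvec': array([ -18.11209039,  543.73783107, 1339.84450525])} [ 373.33615388  -29.06309713 1396.75968856]
scene {'fx': 479.97550136496693, 'fy': 479.97550136496693, 'cx': 257.47356492516604, 'cy': 192.887949400993, 'rvec': array([ 0.73474455,  2.48909244, -1.22267555]), 'tvec': array([ 488.44314821, -132.74290295, 1526.13948074])} [1133.83138687  801.69139715  810.56547661]
```

View pics/top.png

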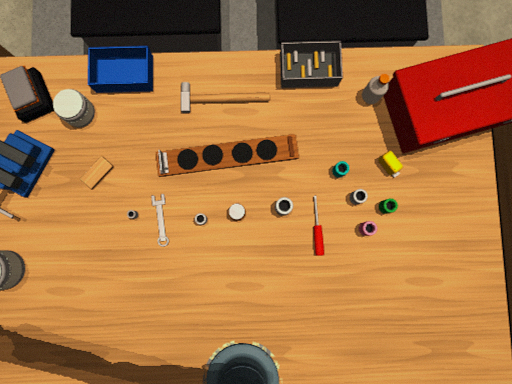

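View pics/scene.png

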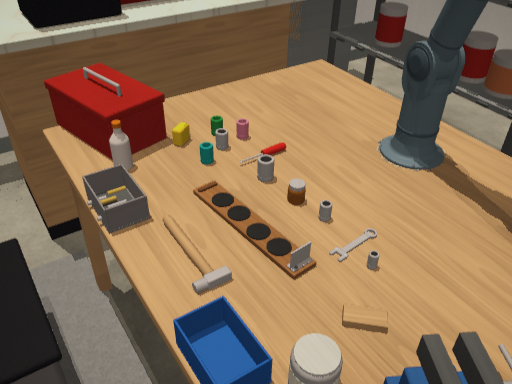

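Top view: bare-steel candidates are (132,214) tiny = a, (200,219) = b, (359,197) = c, and (284,206) = d. The round lid at (237,212) is the jar. Turquoise (341,169), green (389,206) and pink (369,228) are look-alikes. The end plate is at the left end of the strip, about (163,162). I'll measure these and confirm in one crop.

```bash
python3 - <<'E'
from h import *
D=np.load('top.npz'); im,d=D['im'],D['d']; c=cam('top'); P=cloud(c,d)
hgt=P[...,2]
g=cv2.cvtColor(im,cv2.COLOR_RGB2HSV)
for n,(u,v) in dict(a=(132,214),b=(200,219),jar=(237,212),d=(284,206),c=(359,197),turq=(341,169),green=(389,206),pink=(369,228)).items():
    w=np.zeros(hgt.shape,bool); w[v-15:v+16,u-15:u+16]=1
    m=w&(hgt>12)
    k,lab,st,ce=cv2.connectedComponentsWithStats(m.astype(np.uint8)); 
    i=1+np.argmax(st[1:,4]); m=lab==i
    top=np.percentile(hgt[m],90); t=m&(hgt>top-8)
    vv,uu=np.nonzero(t); (cu,cv_),r=cv2.minEnclosingCircle(np.stack([uu,vv],1).astype(np.float32))
    p=plane(c,cu,cv_,top); q=plane(c,cu+r,cv_,top)
    print(n,'top z',top.round(1),'xy',p[:2].round(1),'diam',round(2*np.linalg.norm(p-q),1), 'meanHSV',g[m].mean(0).round(), len(vv))
blk=((g[...,2]<60)).astype(np.uint8); blk[:130]=0;blk[180:]=0;blk[:,:165]=0;blk[:,300:]=0
k,lab,st,ce=cv2.connectedComponentsWithStats(blk)
for i in range(1,k):
    if st[i,4]>100: print('pad',ce[i].round(1),st[i],plane(c,*ce[i],18).round(1))
m=(hgt>30); m[:140]=0;m[185:]=0;m[:,:150]=0;m[:,180:]=0
print('stop',P[m].mean(0).round(1),m.sum(), P[m][:,2].max(), np.nonzero(m)[1].mean(),np.nonzero(m)[0].mean())
# tcp pixel
m_,R,t=c; o=robot.get_obs(); q=R@o['tcp_pos']+t; print(m_['fx']*q[0]/q[2]+m_['cx'],m_['fy']*q[1]/q[2]+m_['cy'])
save('crop',cv2.resize(im[130:250,110:410],None,fx=2.6,fy=2.6,interpolation=cv2.INTER_CUBIC))
E
```

```text
a top z 43.2 xy [461.9 297.4] diam 23.8 meanHSV [27. 56. 98.] 41
b top z 52.8 xy [443.5 103.9] diam 31.5 meanHSV [ 22.  52. 121.] 61
jar top z 61.6 xy [460.2   3.2] diam 43.2 meanHSV [ 21.  54. 200.] 183
d top z 67.5 xy [ 472. -128.] diam 47.6 meanHSV [ 26.  46. 126.] 143
c top z 58.8 xy [ 493.3 -339.1] diam 40.9 meanHSV [ 31.  49. 114.] 105
turq top z 58.8 xy [ 573.2 -293.4] diam 40.8 meanHSV [ 75. 184. 103.] 108
green top z 59.2 xy [ 465.8 -419. ] diam 43.3 meanHSV [ 64. 178.  89.] 105
pink top z 59.5 xy [ 403.3 -359.3] diam 43.3 meanHSV [135. 108. 138.] 111
pad [266.2 149.3] [256 140  21  20 314] [639.3 -85.   18. ]
pad [241.8 152.4] [232 143  20  20 316] [632.3 -14.2  18. ]
pad [212.1 154.5] [203 145  20  20 313] [628.6  71.2  18. ]
pad [187.3 158.7] [178 149  20  20 314] [617.9 142.8  18. ]
stop [592.  195.2 142.4] 78 1396.759688560963 161.62820512820514 160.82051282051282
-23.638644291364898 338.31345963025706
```

View pics/crop.png

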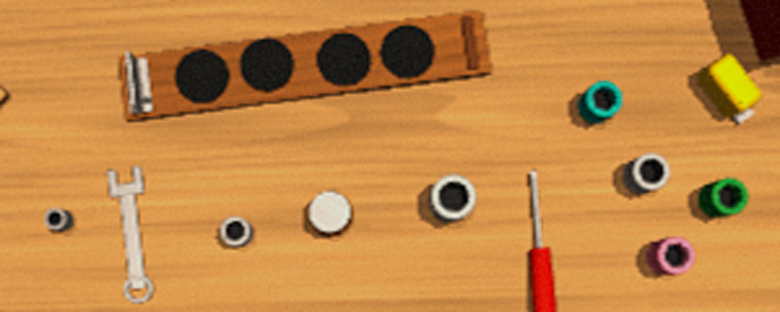

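All confirmed: the four bare-steel diameters and heights fit a, b, c and d, and the look-alikes are the coloured ones. The end plate is at high y, and the pads run from y=143 (nearest the plate) to -85. I'll check what stands in the path before moving.

```bash
python3 - <<'E'
from h import *
D=np.load('top.npz'); P=cloud(cam('top'),D['d']); h=P[...,2]*(D['d']>0)
h[(h>600)]=0; m=((h>25)&(P[...,1]>120)).astype(np.uint8)
k,l,st,ce=cv2.connectedComponentsWithStats(m)
for i in range(1,k):
    if st[i,4]>30: print(ce[i].round(),st[i,4],'z',h[l==i].max().round(),'x',P[l==i][:,0].min().round(),P[l==i][:,0].max().round(),'y',P[l==i][:,1].min().round(),P[l==i][:,1].max().round())
c=cam('scene')
D=np.load('scene.npz'); P=cloud(c,D['d']); m=(D['d']>0)&(P[...,2]>24)&(P[...,0]>560)&(P[...,0]<660)&(P[...,1]>180)&(P[...,1]<225)&(P[...,2]<90)
print('stop',m.sum(),np.median(P[m],0).round(1),P[m].max(0).round(1),P[m].min(0).round(1))
E
```

```text
[118.  67.] 1284 z 83.0 x 825.0 939.0 y 243.0 415.0
[44. 98.] 2937 z 109.0 x 721.0 894.0 y 413.0 648.0
[185.  98.] 115 z 33.0 x 757.0 844.0 y 134.0 159.0
[ 21. 162.] 2264 z 148.0 x 522.0 713.0 y 530.0 653.0
[162. 161.] 84 z 72.0 x 579.0 637.0 y 206.0 215.0
[  6. 213.] 59 z 81.0 x 457.0 486.0 y 612.0 649.0
[132. 214.] 54 z 45.0 x 451.0 473.0 y 286.0 310.0
[  9. 269.] 723 z 133.0 x 265.0 372.0 y 602.0 661.0
stop 284 [613.  214.   48.8] [643.1 218.9  69. ] [581.2 207.9  24.4]
```

Emit:
{"fn": "carry_out", "kwargs": {"rows": [{"gripper": 60, "travel": [0, 0, 0], "yaw": 8.3}, {"gripper": 60, "travel": [0, 0, 0], "yaw": 8.4}, {"gripper": 60, "travel": [0, 0, 0], "yaw": 8.4}, {"gripper": 60, "travel": [0, 0, 0], "yaw": 8.4}, {"gripper": 60, "travel": [0, 0, 0], "yaw": 8.4}, {"gripper": 60, "travel": [0, 0, 0], "yaw": 8.4}, {"gripper": 60, "travel": [0, 0, 0], "yaw": 8.4}, {"gripper": 60, "travel": [0, 0, 0], "yaw": 8.4}, {"gripper": 60, "travel": [0, 0, 0], "yaw": 8.2}]}}

```text
time: 1.0
tcp_pos: [164.9, 628.1, 201.7]
orientation: [0.709, 0.705, -0.001, 0.0]
force: [-1.3, 0.2, 0.9]
finger_gap: 0.766
gripper_force: 0.0
```

Emit:
{"fn": "carry_out", "kwargs": {"rows": [{"gripper": 60, "travel": [-33, 30, 0], "yaw": 0}, {"gripper": 60, "travel": [-33, 30, 0], "yaw": 0}, {"gripper": 60, "travel": [-33, 30, 0], "yaw": 0}, {"gripper": 60, "travel": [-33, 30, 0], "yaw": 0}, {"gripper": 60, "travel": [-33, 30, 0], "yaw": 0}, {"gripper": 60, "travel": [-33, 30, 0], "yaw": 0}, {"gripper": 60, "travel": [-33, 30, 0], "yaw": 0}, {"gripper": 60, "travel": [-33, 30, 0], "yaw": 0}, {"gripper": 60, "travel": [-33, 30, 0], "yaw": 0}, {"gripper": 60, "travel": [-33, 27, 0], "yaw": 0}, {"gripper": 60, "travel": [0, 0, 0], "yaw": 0}, {"gripper": 60, "travel": [0, 0, 0], "yaw": 0}]}}

```text
time: 2.2
tcp_pos: [462.6, 296.9, 202.1]
orientation: [0.709, 0.706, -0.0, -0.0]
force: [0.3, 0.1, 0.1]
finger_gap: 0.765
gripper_force: 0.0
```

```bash
python3 - <<'E'
from h import *
c=cam('wrist'); im,d=robot.capture('wrist'); save('w1',im); np.savez('w1.npz',im=im,d=d)
m,R,t=c; print(m,(-R.T@t).round(1),R.round(2).tolist())
def proj(p):
    q=R@np.array(p,float)+t; r=np.arctan2(np.hypot(*q[:2]),q[2]); s=r/np.hypot(*q[:2]); return m['cx']+m['fx']*q[0]*s, m['cy']+m['fy']*q[1]*s
print(proj([461.9,297.4,42]),proj([462.6,296.9,20]))
E
```

```text
{'fx': 297.3186396354542, 'fy': 297.3186396354542, 'cx': 254.0928138053661, 'cy': 193.94040157468103, 'rvec': array([-2.81555189e+00,  6.11203133e-03,  2.12101694e-03]), 'tvec': array([-461.5584556 ,  241.7406747 ,  476.15118518])} [463.5 379.4 373.3] [[1.0, -0.0, -0.0], [-0.0, -0.95, 0.32], [-0.0, -0.32, -0.95]]
(np.float64(253.19924566550057), np.float64(169.18991252456874)) (np.float64(253.84218802199612), np.float64(165.25064222177227))
```

View pics/w1.png

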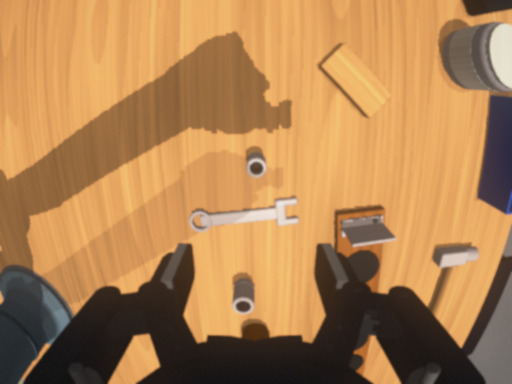

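The wrist view shows socket a with its mouth at (256,169), against a predicted (253,169), so it's within about 3 mm along the closing axis. I'll descend and grip.

Emit:
{"fn": "carry_out", "kwargs": {"rows": [{"gripper": 60, "travel": [0, 2, 40], "yaw": 0}, {"gripper": 60, "travel": [0, 0, 45], "yaw": 0}, {"gripper": 60, "travel": [0, 0, 45], "yaw": 0}, {"gripper": 60, "travel": [0, 0, 30], "yaw": 0}, {"gripper": 60, "travel": [0, 0, 20], "yaw": 0}, {"gripper": 60, "travel": [0, 0, 14], "yaw": 0}, {"gripper": 60, "travel": [0, 0, 0], "yaw": 0}, {"gripper": 255, "travel": [0, 0, 0], "yaw": 0}, {"gripper": 255, "travel": [0, 0, 0], "yaw": 0}, {"gripper": 255, "travel": [0, 0, 0], "yaw": 0}, {"gripper": 255, "travel": [0, 0, 0], "yaw": 0}, {"gripper": 255, "travel": [0, 0, 0], "yaw": 0}]}}

```text
time: 3.45
tcp_pos: [465.1, 299.7, 10.3]
orientation: [0.707, 0.707, 0.001, -0.0]
force: [-1.2, -0.3, 5.8]
finger_gap: 0.22
gripper_force: 58.5
```

Emit:
{"fn": "carry_out", "kwargs": {"rows": [{"gripper": 255, "travel": [0, 0, 0], "yaw": 0}, {"gripper": 255, "travel": [0, 0, 0], "yaw": 0}, {"gripper": 255, "travel": [0, 0, 0], "yaw": 0}]}}

```text
time: 3.75
tcp_pos: [465.1, 299.7, 10.3]
orientation: [0.707, 0.707, 0.001, -0.0]
force: [-1.1, 0.2, 5.5]
finger_gap: 0.226
gripper_force: 58.5
```

Emit:
{"fn": "carry_out", "kwargs": {"rows": [{"gripper": 255, "travel": [0, 0, -25], "yaw": 0}, {"gripper": 255, "travel": [0, 0, -45], "yaw": 0}, {"gripper": 255, "travel": [0, 0, -45], "yaw": 0}, {"gripper": 255, "travel": [-30, 14, -15], "yaw": 0}, {"gripper": 255, "travel": [-45, 20, 0], "yaw": 0}, {"gripper": 255, "travel": [-45, 20, 0], "yaw": 0}, {"gripper": 255, "travel": [-45, 20, 0], "yaw": 0}, {"gripper": 255, "travel": [-45, 20, 0], "yaw": 0}, {"gripper": 255, "travel": [-45, 20, 0], "yaw": 0}, {"gripper": 255, "travel": [-45, 20, 0], "yaw": 0}, {"gripper": 255, "travel": [-45, 20, 0], "yaw": 0}, {"gripper": 255, "travel": [-37, 20, 0], "yaw": 0}]}}

```text
time: 4.95
tcp_pos: [638.0, -87.1, 138.8]
orientation: [0.708, 0.706, -0.0, 0.0]
force: [1.3, 0.8, -0.3]
finger_gap: 0.222
gripper_force: 58.8
```

Emit:
{"fn": "carry_out", "kwargs": {"rows": [{"gripper": 255, "travel": [0, 0, 0], "yaw": 0}, {"gripper": 255, "travel": [0, 0, 0], "yaw": 0}]}}

```text
time: 5.15
tcp_pos: [637.7, -85.7, 138.5]
orientation: [0.709, 0.706, -0.0, 0.0]
force: [0.0, -0.4, -1.0]
finger_gap: 0.225
gripper_force: 58.9
```

```bash
python3 - <<'E'
from h import *
o=robot.get_obs(); print(o['tcp_pos'].round(1),o['force'].round(1))
c=cam('wrist'); im,d=robot.capture('wrist'); save('w2',im); np.savez('w2.npz',im=im,d=d,**{k:np.array(v) for k,v in c[0].items()})
E
```

```text
[637.7 -85.7 138.5] [ 0.  -0.4 -1. ]
```

View pics/w2.png

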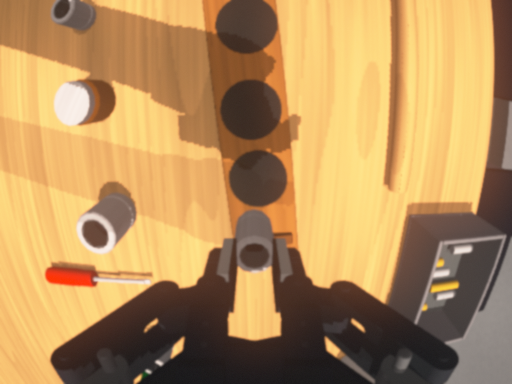

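The wrist view shows socket a held upright with its mouth at (255,254), and pads at (258,178), (251,108) and (246,25). I'll measure these against the top-camera values.

```bash
cat >> h.py <<'E'
def pads(c,im):
    g=cv2.cvtColor(im,cv2.COLOR_RGB2GRAY); m=(g<70).astype(np.uint8); m[290:]=0
    m=cv2.morphologyEx(m,cv2.MORPH_OPEN,np.ones((5,5)))
    for k in cv2.findContours(m,cv2.RETR_EXTERNAL,cv2.CHAIN_APPROX_NONE)[0]:
        if cv2.contourArea(k)<900: continue
        Q=np.array([plane(c,float(u),float(v),18,True)[:2] for u,v in k[:,0]])
        (x,y),r=cv2.minEnclosingCircle(Q.astype(np.float32))
        if 24<r<37: print('pad',round(x,1),round(y,1),'diam',round(2*r,1),'px',k[:,0].mean(0).round(0))
E
python3 - <<'E'
from h import *
D=np.load('w2.npz'); c=cam('wrist'); print(np.abs(np.array(c[0]['tvec'])-D['tvec'].ravel()).max())
pads(c,D['im'])
print('held top',plane(c,254.5,253,170,True).round(1))
g=cv2.cvtColor(D['im'],cv2.COLOR_RGB2GRAY); print(g[258,225:290]); print(g[235:285,254]); print(g[178,215:300])
E
```

```text
0.5762792826564578
pad 640.9 -81.9 diam 57.6 px [254. 178.]
pad 633.9 -12.6 diam 59.1 px [248. 110.]
pad 629.4 72.1 diam 58.0 px [242.  25.]
held top [638.2 -81.2 170. ]
[105 106 105 104  98  81  65  59  56  57  61  77 101 112 105  88  73  67
  66  63  64  66  66  67  66  66  66  66  66  65  66  65  65  65  65  64
  64  65  63  63  64  66  74  91 108 114 104  80  62  55  56  56  62  79
  95 104 105 105 104 104 105 105 103  98  86]
[112 118 122 122 124 124 123 112  87  63  54  53  51  51  52  52  57  63
  65  66  66  64  64  65  65  66  65  66  66  65  66  70  81 102 133 176
 208 213 211 210 210 210 209 210 210 210 210 210 211 210]
[180 179 178 179 183 185 185 181 167 141 129 131 128 115  90  72  67  66
  68  66  65  65  66  65  65  65  65  63  64  63  64  64  64  63  62  62
  62  62  64  62  63  63  64  62  65  66  67  68  68  70  69  70  70  71
  70  69  70  71  72  72  73  75  75  74  76  76  76  79  78  79  84 104
 136 158 165 164 163 161 176 200 214 218 218 218 216]
```

Both views agree within about 3 mm. I'll nudge slightly and place.

Emit:
{"fn": "carry_out", "kwargs": {"rows": [{"gripper": 255, "travel": [1, 2, 40], "yaw": 0}, {"gripper": 255, "travel": [0, 0, 35], "yaw": 0}, {"gripper": 255, "travel": [0, 0, 20], "yaw": 0}, {"gripper": 255, "travel": [0, 0, 9], "yaw": 0}, {"gripper": 255, "travel": [0, 0, 4], "yaw": 0}, {"gripper": 255, "travel": [0, 0, 1], "yaw": 0}, {"gripper": 255, "travel": [0, 0, 0], "yaw": 0}, {"gripper": 255, "travel": [0, 0, 0], "yaw": 0}]}}

```text
time: 6.0
tcp_pos: [641.2, -82.5, 31.0]
orientation: [0.707, 0.707, 0.001, 0.001]
force: [-0.1, 0.7, -0.9]
finger_gap: 0.224
gripper_force: 58.9
```

Emit:
{"fn": "carry_out", "kwargs": {"rows": [{"gripper": 255, "travel": [0, 0, 1], "yaw": 0}, {"gripper": 255, "travel": [0, 0, 1], "yaw": 0}, {"gripper": 255, "travel": [0, 0, 0], "yaw": 0}, {"gripper": 255, "travel": [0, 0, 0], "yaw": 0}]}}

```text
time: 6.4
tcp_pos: [640.6, -82.6, 28.3]
orientation: [0.707, 0.707, 0.0, 0.0]
force: [-1.1, -0.7, 4.9]
finger_gap: 0.223
gripper_force: 59.7
```

Contact at 4.9 N. I'll release, lift, and move toward b.

Emit:
{"fn": "carry_out", "kwargs": {"rows": [{"gripper": 110, "travel": [0, 0, 0], "yaw": 0}, {"gripper": 110, "travel": [0, 0, 0], "yaw": 0}, {"gripper": 110, "travel": [0, 0, 0], "yaw": 0}, {"gripper": 110, "travel": [0, 0, 0], "yaw": 0}, {"gripper": 110, "travel": [0, 0, -15], "yaw": 0}, {"gripper": 110, "travel": [0, 0, -45], "yaw": 0}, {"gripper": 70, "travel": [0, 0, -45], "yaw": 0}, {"gripper": 60, "travel": [40, -20, -35], "yaw": 0}, {"gripper": 60, "travel": [40, -40, -30], "yaw": 0}]}}

```text
time: 7.3
tcp_pos: [594.1, -16.4, 191.2]
orientation: [0.708, 0.706, 0.003, 0.003]
force: [-0.5, 2.2, 0.3]
finger_gap: 0.766
gripper_force: 0.0
```

Emit:
{"fn": "carry_out", "kwargs": {"rows": [{"gripper": 60, "travel": [27, -34, 0], "yaw": 0}, {"gripper": 60, "travel": [27, -34, 0], "yaw": 0}, {"gripper": 60, "travel": [27, -34, 0], "yaw": 0}, {"gripper": 60, "travel": [27, -34, 0], "yaw": 0}, {"gripper": 60, "travel": [0, 0, 0], "yaw": 0}, {"gripper": 60, "travel": [0, 0, 0], "yaw": 0}]}}

```text
time: 7.9
tcp_pos: [454.9, 92.8, 187.6]
orientation: [0.706, 0.708, 0.001, -0.0]
force: [0.0, -0.7, -0.1]
finger_gap: 0.762
gripper_force: 0.0
```

```bash
python3 - <<'E'
from h import *
print(robot.get_obs()['tcp_pos'].round(1))
im,d=robot.capture('top'); c=cam('top'); np.savez('top2.npz',im=im,d=d)
P=cloud(c,d); u,v=266,149
h=P[...,2]; w=h[v-15:v+16,u-15:u+16]; print('max',w[w<100].max())
cw=cam('wrist'); iw,dw=robot.capture('wrist'); pads(cw,iw); save('w3',iw)
save('t2',np.hstack([cv2.resize(im[120:250,150:310],None,fx=2.5,fy=2.5,interpolation=cv2.INTER_CUBIC),cv2.resize(iw,(400,325))]))
E
```

```text
[454.9  92.8 187.6]
max 63.842131354791036
```

View pics/t2.png

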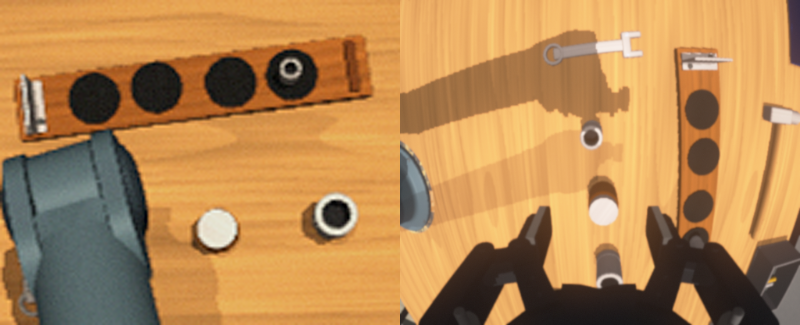

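```bash
cat >> h.py <<'E'
def mouth(c,im,guess,z,half=28):
    "mouth/rim top of a socket near a world guess: ring centre by dark hole contour"
    m,R,t=c; q=R@np.array([*guess,z],float)+t; r=np.arctan2(np.hypot(*q[:2]),q[2])/np.hypot(*q[:2])
    u,v=int(m['cx']+m['fx']*q[0]*r),int(m['cy']+m['fy']*q[1]*r)
    g=cv2.GaussianBlur(cv2.cvtColor(im,cv2.COLOR_RGB2GRAY),(3,3),0); print('expected px',u,v)
    w=g[v-half:v+half,u-half:u+half]; b=((w<85)).astype(np.uint8)
    k,l,st,ce=cv2.connectedComponentsWithStats(b)
    for i in range(1,k):
        if st[i,4]>40:
            p=ce[i]+[u-half,v-half]; print('hole px',p.round(1),st[i].tolist(),'->',plane(c,*p,z,True)[:2].round(1))
E
python3 - <<'E'
from h import *
im=cv2.cvtColor(cv2.imread('pics/w3.png'),cv2.COLOR_BGR2RGB); c=cam('wrist')
mouth(c,im,(443.5,103.9),50)
E
```

```text
expected px 241 163
hole px [244.3 162.8] [24, 21, 16, 14, 174] -> [446.7 104.4]
```

Emit:
{"fn": "carry_out", "kwargs": {"rows": [{"gripper": 60, "travel": [10, -9, 0], "yaw": 0}, {"gripper": 60, "travel": [0, 0, 45], "yaw": 0}, {"gripper": 60, "travel": [0, 0, 45], "yaw": 0}, {"gripper": 60, "travel": [0, 0, 40], "yaw": 0}, {"gripper": 60, "travel": [0, 0, 26], "yaw": 0}, {"gripper": 60, "travel": [0, 0, 17], "yaw": 0}, {"gripper": 60, "travel": [0, 0, 0], "yaw": 0}, {"gripper": 255, "travel": [0, 0, 0], "yaw": 0}, {"gripper": 255, "travel": [0, 0, 0], "yaw": 0}, {"gripper": 255, "travel": [0, 0, 0], "yaw": 0}, {"gripper": 255, "travel": [0, 0, 0], "yaw": 0}, {"gripper": 255, "travel": [0, 0, 0], "yaw": 0}]}}

```text
time: 9.2
tcp_pos: [447.6, 102.4, 15.3]
orientation: [0.707, 0.707, 0.001, 0.0]
force: [-1.0, -1.4, 5.8]
finger_gap: 0.334
gripper_force: 58.9
```

Emit:
{"fn": "carry_out", "kwargs": {"rows": [{"gripper": 255, "travel": [0, 0, 0], "yaw": 0}, {"gripper": 255, "travel": [0, 0, 0], "yaw": 0}]}}

```text
time: 9.4
tcp_pos: [447.6, 102.5, 15.3]
orientation: [0.707, 0.707, 0.002, 0.0]
force: [-1.9, -1.7, 6.3]
finger_gap: 0.329
gripper_force: 58.9
```

Emit:
{"fn": "carry_out", "kwargs": {"rows": [{"gripper": 255, "travel": [0, 0, -25], "yaw": 0}, {"gripper": 255, "travel": [0, 0, -45], "yaw": 0}, {"gripper": 255, "travel": [0, 0, -45], "yaw": 0}, {"gripper": 255, "travel": [-19, 31, -10], "yaw": 0}, {"gripper": 255, "travel": [-20, 31, 0], "yaw": 0}, {"gripper": 255, "travel": [-20, 31, 0], "yaw": 0}, {"gripper": 255, "travel": [-20, 31, 0], "yaw": 0}, {"gripper": 255, "travel": [-20, 31, 0], "yaw": 0}, {"gripper": 255, "travel": [-19, 31, 0], "yaw": 0}, {"gripper": 255, "travel": [0, 0, 0], "yaw": 0}, {"gripper": 255, "travel": [0, 0, 0], "yaw": 0}]}}

```text
time: 10.5
tcp_pos: [631.9, -16.8, 138.5]
orientation: [0.708, 0.706, -0.0, -0.0]
force: [0.3, -0.4, -1.5]
finger_gap: 0.334
gripper_force: 59.9
```

```bash
python3 - <<'E'
from h import *
o=robot.get_obs(); print(o['tcp_pos'].round(1))
c=cam('wrist'); im,d=robot.capture('wrist'); save('w4',im); pads(c,im)
mouth(c,im,o['tcp_pos'][:2]+[0,1.5],o['tcp_pos'][2]+50-15.3)
E
```

```text
[631.9 -16.8 138.5]
pad 634.6 -13.8 diam 57.3 px [254. 175.]
pad 630.6 70.8 diam 59.2 px [249.  92.]
pad 619.4 140.7 diam 57.2 px [239.  23.]
expected px 253 256
hole px [254.1 251.9] [10, 7, 39, 35, 1066] -> [632.4 -12.5]
hole px [225.8 261.7] [0, 12, 3, 44, 106] -> [617.2 -18.7]
```

Emit:
{"fn": "carry_out", "kwargs": {"rows": [{"gripper": 255, "travel": [0, 1, 40], "yaw": 0}, {"gripper": 255, "travel": [0, 0, 32], "yaw": 0}, {"gripper": 255, "travel": [0, 0, 18], "yaw": 0}, {"gripper": 255, "travel": [0, 0, 9], "yaw": 0}, {"gripper": 255, "travel": [0, 0, 5], "yaw": 0}, {"gripper": 255, "travel": [0, 0, 2], "yaw": 0}, {"gripper": 255, "travel": [0, 0, 0], "yaw": 0}, {"gripper": 255, "travel": [0, 0, 0], "yaw": 0}]}}

```text
time: 11.35
tcp_pos: [634.5, -16.1, 34.1]
orientation: [0.707, 0.707, 0.001, 0.001]
force: [0.1, -0.3, -2.1]
finger_gap: 0.333
gripper_force: 60.0
```

Emit:
{"fn": "carry_out", "kwargs": {"rows": [{"gripper": 255, "travel": [0, 0, 1], "yaw": 0}, {"gripper": 255, "travel": [0, 0, 0], "yaw": 0}, {"gripper": 255, "travel": [0, 0, 0], "yaw": 0}]}}

```text
time: 11.65
tcp_pos: [634.5, -16.2, 33.5]
orientation: [0.707, 0.707, 0.001, 0.001]
force: [-2.2, 0.4, 5.6]
finger_gap: 0.333
gripper_force: 60.9
```

Emit:
{"fn": "carry_out", "kwargs": {"rows": [{"gripper": 90, "travel": [0, 0, 0], "yaw": 0}, {"gripper": 90, "travel": [0, 0, 0], "yaw": 0}, {"gripper": 90, "travel": [0, 0, 0], "yaw": 0}, {"gripper": 90, "travel": [0, 0, 0], "yaw": 0}, {"gripper": 90, "travel": [0, 0, -15], "yaw": 0}, {"gripper": 90, "travel": [0, 0, -45], "yaw": 0}, {"gripper": 50, "travel": [0, 0, -45], "yaw": 0}, {"gripper": 50, "travel": [-10, -5, -40], "yaw": 0}, {"gripper": 50, "travel": [-35, -14, -10], "yaw": 0}, {"gripper": 50, "travel": [-35, -15, 0], "yaw": 0}, {"gripper": 50, "travel": [-35, -15, 0], "yaw": 0}, {"gripper": 50, "travel": [-35, -15, 0], "yaw": 0}]}}

```text
time: 12.85
tcp_pos: [568.7, -167.5, 188.3]
orientation: [0.707, 0.707, 0.001, 0.001]
force: [0.1, -0.6, 0.6]
finger_gap: 0.803
gripper_force: 0.0
```

Emit:
{"fn": "carry_out", "kwargs": {"rows": [{"gripper": 50, "travel": [-35, -15, 0], "yaw": 0}, {"gripper": 50, "travel": [-35, -15, 0], "yaw": 0}, {"gripper": 50, "travel": [-35, -15, 0], "yaw": 0}, {"gripper": 50, "travel": [-35, -15, 0], "yaw": 0}, {"gripper": 50, "travel": [-28, -15, 0], "yaw": 0}, {"gripper": 50, "travel": [0, 0, 0], "yaw": 0}, {"gripper": 50, "travel": [0, 0, 0], "yaw": 0}]}}

```text
time: 13.55
tcp_pos: [493.4, -335.2, 187.7]
orientation: [0.708, 0.706, 0.0, 0.0]
force: [0.2, -0.4, -0.4]
finger_gap: 0.804
gripper_force: 0.0
```

```bash
python3 - <<'E'
from h import *
o=robot.get_obs(); print(o['tcp_pos'].round(1))
c=cam('wrist'); im,d=robot.capture('wrist'); save('w5',im)
mouth(c,im,(493.3,-339.1),58)
t,_=robot.capture('top')
save('t3',np.hstack([im,cv2.resize(t[120:250,150:310],None,fx=1.7,fy=2.954)]))
E
```

```text
[ 493.4 -335.2  187.7]
expected px 253 180
hole px [257.1 180.9] [22, 19, 21, 20, 335] -> [ 497.2 -339.8]
```

View pics/t3.png

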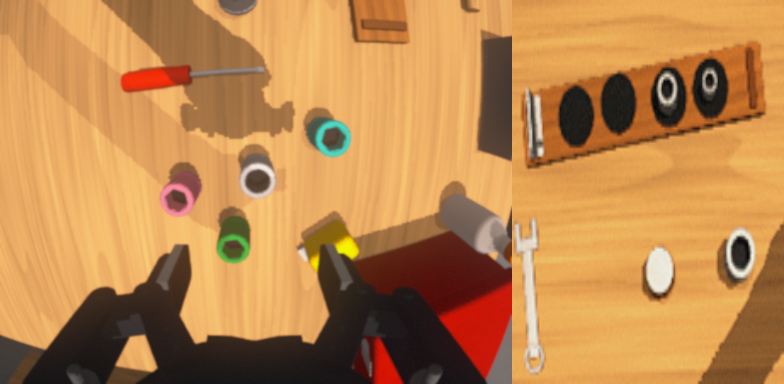

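Wrist view: the bare-steel socket at (257,181) is c, between pink (178,198), green (234,247) and turquoise (332,138). The top crop shows a and b standing on the two far pads. I'll grip c.

Emit:
{"fn": "carry_out", "kwargs": {"rows": [{"gripper": 50, "travel": [-5, 2, 0], "yaw": 0}, {"gripper": 50, "travel": [0, 0, 45], "yaw": 0}, {"gripper": 50, "travel": [0, 0, 45], "yaw": 0}, {"gripper": 50, "travel": [0, 0, 40], "yaw": 0}, {"gripper": 50, "travel": [0, 0, 25], "yaw": 0}, {"gripper": 50, "travel": [0, 0, 13], "yaw": 0}, {"gripper": 50, "travel": [0, 0, 0], "yaw": 0}, {"gripper": 255, "travel": [0, 0, 0], "yaw": 0}, {"gripper": 255, "travel": [0, 0, 0], "yaw": 0}, {"gripper": 255, "travel": [0, 0, 0], "yaw": 0}, {"gripper": 255, "travel": [0, 0, 0], "yaw": 0}, {"gripper": 255, "travel": [0, 0, 0], "yaw": 0}]}}

```text
time: 14.85
tcp_pos: [497.7, -340.1, 21.2]
orientation: [0.707, 0.707, 0.001, 0.002]
force: [-1.3, 0.9, 5.0]
finger_gap: 0.43
gripper_force: 59.5
```

Emit:
{"fn": "carry_out", "kwargs": {"rows": [{"gripper": 255, "travel": [0, 0, 0], "yaw": 0}, {"gripper": 255, "travel": [0, 0, 0], "yaw": 0}]}}

```text
time: 15.05
tcp_pos: [497.6, -340.1, 21.2]
orientation: [0.707, 0.707, 0.001, 0.002]
force: [-1.0, 0.9, 6.5]
finger_gap: 0.431
gripper_force: 59.5
```

Emit:
{"fn": "carry_out", "kwargs": {"rows": [{"gripper": 255, "travel": [0, 0, -25], "yaw": 0}, {"gripper": 255, "travel": [0, 0, -45], "yaw": 0}, {"gripper": 255, "travel": [0, 0, -45], "yaw": 0}, {"gripper": 255, "travel": [30, 11, -15], "yaw": 0}, {"gripper": 255, "travel": [45, 14, 0], "yaw": 0}, {"gripper": 255, "travel": [45, 14, 0], "yaw": 0}, {"gripper": 255, "travel": [45, 14, 0], "yaw": 0}, {"gripper": 255, "travel": [45, 14, 0], "yaw": 0}, {"gripper": 255, "travel": [45, 14, 0], "yaw": 0}, {"gripper": 255, "travel": [45, 14, 0], "yaw": 0}, {"gripper": 255, "travel": [45, 14, 0], "yaw": 0}, {"gripper": 255, "travel": [45, 14, 0], "yaw": 0}]}}

```text
time: 16.25
tcp_pos: [618.9, 53.0, 148.7]
orientation: [0.707, 0.707, 0.0, -0.0]
force: [0.9, 0.1, -2.0]
finger_gap: 0.428
gripper_force: 61.0
```

Emit:
{"fn": "carry_out", "kwargs": {"rows": [{"gripper": 255, "travel": [21, 10, 0], "yaw": 0}, {"gripper": 255, "travel": [0, 0, 0], "yaw": 0}, {"gripper": 255, "travel": [0, 0, 0], "yaw": 0}]}}

```text
time: 16.55
tcp_pos: [628.5, 72.7, 148.3]
orientation: [0.706, 0.708, -0.001, -0.0]
force: [-0.5, -0.6, -2.6]
finger_gap: 0.429
gripper_force: 61.0
```

```bash
python3 - <<'E'
from h import *
o=robot.get_obs(); print(o['tcp_pos'].round(1))
c=cam('wrist'); im,d=robot.capture('wrist'); save('w6',im); pads(c,im)
mouth(c,im,o['tcp_pos'][:2],o['tcp_pos'][2]+58-21.2,34)
E
```

```text
[628.5  72.7 148.3]
pad 628.9 -29.0 diam 58.5 px [253. 260.]
pad 630.3 72.4 diam 57.0 px [253. 175.]
pad 619.8 142.5 diam 59.2 px [244. 110.]
expected px 253 260
hole px [253.7 258.4] [10, 12, 51, 42, 1648] -> [628.8  74.1]
hole px [276.8 289.1] [47, 57, 21, 11, 146] -> [641.7  53.8]
hole px [249.3 291.7] [23, 64, 17, 4, 55] -> [626.4  52. ]
```

Emit:
{"fn": "carry_out", "kwargs": {"rows": [{"gripper": 255, "travel": [-2, 1, 40], "yaw": 0}, {"gripper": 255, "travel": [0, 0, 35], "yaw": 0}, {"gripper": 255, "travel": [0, 0, 18], "yaw": 0}, {"gripper": 255, "travel": [0, 0, 9], "yaw": 0}, {"gripper": 255, "travel": [0, 0, 5], "yaw": 0}, {"gripper": 255, "travel": [0, 0, 2], "yaw": 0}, {"gripper": 255, "travel": [0, 0, 0], "yaw": 0}, {"gripper": 255, "travel": [0, 0, 0], "yaw": 0}]}}

```text
time: 17.4
tcp_pos: [631.4, 70.2, 41.1]
orientation: [0.707, 0.707, 0.001, 0.001]
force: [0.1, -0.4, -3.3]
finger_gap: 0.434
gripper_force: 61.1
```

Emit:
{"fn": "carry_out", "kwargs": {"rows": [{"gripper": 255, "travel": [0, 0, 1], "yaw": 0}, {"gripper": 255, "travel": [0, 0, 1], "yaw": 0}, {"gripper": 255, "travel": [0, 0, 0], "yaw": 0}, {"gripper": 255, "travel": [0, 0, 0], "yaw": 0}]}}

```text
time: 17.8
tcp_pos: [631.1, 70.3, 39.3]
orientation: [0.707, 0.707, 0.001, 0.0]
force: [-2.0, 0.6, 6.0]
finger_gap: 0.429
gripper_force: 61.9
```

Emit:
{"fn": "carry_out", "kwargs": {"rows": [{"gripper": 60, "travel": [0, 0, 0], "yaw": 0}, {"gripper": 60, "travel": [0, 0, 0], "yaw": 0}, {"gripper": 60, "travel": [0, 0, 0], "yaw": 0}, {"gripper": 60, "travel": [0, 0, 0], "yaw": 0}, {"gripper": 60, "travel": [0, 0, -15], "yaw": 0}, {"gripper": 60, "travel": [0, 0, -45], "yaw": 0}, {"gripper": 25, "travel": [0, 0, -45], "yaw": 0}, {"gripper": 25, "travel": [-10, -7, -40], "yaw": 0}, {"gripper": 25, "travel": [-30, -25, -10], "yaw": 0}, {"gripper": 25, "travel": [-30, -25, 0], "yaw": 0}, {"gripper": 25, "travel": [-30, -25, 0], "yaw": 0}, {"gripper": 25, "travel": [-30, -25, 0], "yaw": 0}]}}

```text
time: 19.0
tcp_pos: [522.4, -61.5, 193.9]
orientation: [0.707, 0.707, 0.001, 0.0]
force: [-0.0, -1.3, 0.2]
finger_gap: 0.901
gripper_force: 0.0
```

Emit:
{"fn": "carry_out", "kwargs": {"rows": [{"gripper": 25, "travel": [-34, -25, 0], "yaw": 0}, {"gripper": 25, "travel": [-34, -25, 0], "yaw": 0}, {"gripper": 25, "travel": [0, 0, 0], "yaw": 0}, {"gripper": 25, "travel": [0, 0, 0], "yaw": 0}]}}

```text
time: 19.4
tcp_pos: [472.8, -129.2, 193.7]
orientation: [0.709, 0.706, 0.001, 0.0]
force: [0.8, 0.8, -0.4]
finger_gap: 0.9
gripper_force: 0.0
```

```bash
python3 - <<'E'
from h import *
o=robot.get_obs(); print(o['tcp_pos'].round(1))
c=cam('wrist'); im,d=robot.capture('wrist'); save('w7',im)
mouth(c,im,(472,-128),66)
E
```

```text
[ 472.8 -129.2  193.7]
expected px 252 176
hole px [255.8 176. ] [19, 16, 27, 25, 534] -> [ 475.2 -127.8]
```

Emit:
{"fn": "carry_out", "kwargs": {"rows": [{"gripper": 25, "travel": [1, 1, 40], "yaw": 0}, {"gripper": 25, "travel": [0, 0, 45], "yaw": 0}, {"gripper": 25, "travel": [0, 0, 40], "yaw": 0}, {"gripper": 25, "travel": [0, 0, 28], "yaw": 0}, {"gripper": 25, "travel": [0, 0, 17], "yaw": 0}, {"gripper": 25, "travel": [0, 0, 0], "yaw": 0}, {"gripper": 255, "travel": [0, 0, 0], "yaw": 0}, {"gripper": 255, "travel": [0, 0, 0], "yaw": 0}, {"gripper": 255, "travel": [0, 0, 0], "yaw": 0}, {"gripper": 255, "travel": [0, 0, 0], "yaw": 0}, {"gripper": 255, "travel": [0, 0, 0], "yaw": 0}, {"gripper": 255, "travel": [0, 0, 0], "yaw": 0}]}}

```text
time: 20.65
tcp_pos: [475.7, -126.7, 24.4]
orientation: [0.707, 0.707, 0.001, 0.001]
force: [-1.4, 0.7, 6.0]
finger_gap: 0.532
gripper_force: 60.9
```

Emit:
{"fn": "carry_out", "kwargs": {"rows": [{"gripper": 255, "travel": [0, 0, -25], "yaw": 0}, {"gripper": 255, "travel": [0, 0, -45], "yaw": 0}, {"gripper": 255, "travel": [0, 0, -45], "yaw": 0}, {"gripper": 255, "travel": [30, 14, -15], "yaw": 0}, {"gripper": 255, "travel": [40, 22, 0], "yaw": 0}, {"gripper": 255, "travel": [40, 22, 0], "yaw": 0}, {"gripper": 255, "travel": [40, 22, 0], "yaw": 0}, {"gripper": 255, "travel": [40, 22, 0], "yaw": 0}, {"gripper": 255, "travel": [40, 22, 0], "yaw": 0}, {"gripper": 255, "travel": [39, 20, 0], "yaw": 0}, {"gripper": 255, "travel": [0, 0, 0], "yaw": 0}, {"gripper": 255, "travel": [0, 0, 0], "yaw": 0}]}}

```text
time: 21.85
tcp_pos: [617.0, 144.9, 151.4]
orientation: [0.705, 0.709, -0.001, -0.001]
force: [-0.1, -1.3, -4.8]
finger_gap: 0.531
gripper_force: 64.1
```

```bash
python3 - <<'E'
from h import *
o=robot.get_obs(); print(o['tcp_pos'].round(1))
c=cam('wrist'); im,d=robot.capture('wrist'); save('w8',im); pads(c,im)
mouth(c,im,o['tcp_pos'][:2],o['tcp_pos'][2]+66-24.4,36)
E
```

```text
[617.  144.9 151.4]
pad 620.1 144.9 diam 58.2 px [256. 173.]
expected px 252 265
hole px [253.7 264.3] [7, 10, 63, 51, 2508] -> [617.4 145.7]
hole px [283.9 296.7] [63, 62, 9, 10, 60] -> [634.  124.3]
```

View pics/w8.png

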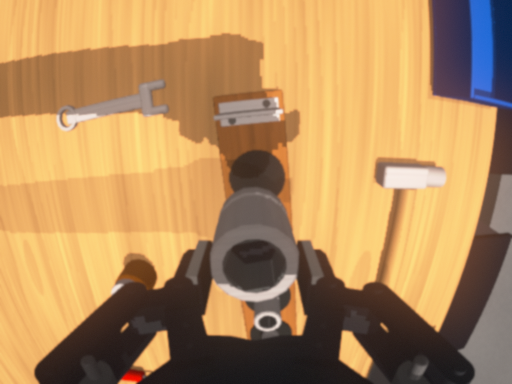

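The wrist view shows d held upright above pad 1 (256,173), with the end plate beyond it at (249,110) and the way clear.

Emit:
{"fn": "carry_out", "kwargs": {"rows": [{"gripper": 255, "travel": [-2, 2, 40], "yaw": 0}, {"gripper": 255, "travel": [0, 0, 35], "yaw": 0}, {"gripper": 255, "travel": [0, 0, 18], "yaw": 0}, {"gripper": 255, "travel": [0, 0, 9], "yaw": 0}, {"gripper": 255, "travel": [0, 0, 5], "yaw": 0}, {"gripper": 255, "travel": [0, 0, 2], "yaw": 0}, {"gripper": 255, "travel": [0, 0, 0], "yaw": 0}, {"gripper": 255, "travel": [0, 0, 0], "yaw": 0}]}}

```text
time: 22.7
tcp_pos: [621.4, 140.3, 45.2]
orientation: [0.707, 0.707, 0.001, 0.001]
force: [-0.4, 1.0, -4.3]
finger_gap: 0.532
gripper_force: 64.0
```

Emit:
{"fn": "carry_out", "kwargs": {"rows": [{"gripper": 255, "travel": [3, -1, 1], "yaw": 0}, {"gripper": 255, "travel": [0, 0, 1], "yaw": 0}, {"gripper": 255, "travel": [0, 0, 1], "yaw": 0}, {"gripper": 255, "travel": [0, 0, 0], "yaw": 0}, {"gripper": 255, "travel": [0, 0, 0], "yaw": 0}]}}

```text
time: 23.2
tcp_pos: [619.6, 144.2, 42.6]
orientation: [0.707, 0.707, 0.001, -0.001]
force: [-3.5, 0.3, 5.8]
finger_gap: 0.53
gripper_force: 65.1
```

Touching down. I'll release, lift, and retreat clear of the top view.

Emit:
{"fn": "carry_out", "kwargs": {"rows": [{"gripper": 30, "travel": [0, 0, 0], "yaw": 0}, {"gripper": 30, "travel": [0, 0, 0], "yaw": 0}, {"gripper": 30, "travel": [0, 0, 0], "yaw": 0}, {"gripper": 30, "travel": [0, 0, 0], "yaw": 0}, {"gripper": 30, "travel": [0, 0, -15], "yaw": 0}, {"gripper": 30, "travel": [0, 0, -45], "yaw": 0}, {"gripper": 30, "travel": [0, 0, -45], "yaw": 0}, {"gripper": 30, "travel": [20, -15, -40], "yaw": 0}, {"gripper": 30, "travel": [40, -25, 0], "yaw": 0}, {"gripper": 30, "travel": [40, -25, 0], "yaw": 0}, {"gripper": 30, "travel": [40, -25, 0], "yaw": 0}, {"gripper": 30, "travel": [40, -25, 0], "yaw": 0}]}}

```text
time: 24.4
tcp_pos: [503.6, 324.5, 187.3]
orientation: [0.707, 0.707, 0.001, -0.0]
force: [0.0, -0.0, -0.5]
finger_gap: 0.879
gripper_force: 0.0
```

Emit:
{"fn": "carry_out", "kwargs": {"rows": [{"gripper": 30, "travel": [30, -20, 0], "yaw": 0}, {"gripper": 30, "travel": [30, -20, 0], "yaw": 0}, {"gripper": 30, "travel": [0, 0, 0], "yaw": 0}, {"gripper": 30, "travel": [0, 0, 0], "yaw": 0}]}}

```text
time: 24.8
tcp_pos: [463.7, 384.1, 186.5]
orientation: [0.706, 0.708, 0.0, 0.0]
force: [0.0, -0.8, 0.2]
finger_gap: 0.886
gripper_force: 0.0
```

```bash
python3 - <<'E'
from h import *
print(robot.get_obs()['tcp_pos'].round(1))
im,d=robot.capture('top'); c=cam('top'); P=cloud(c,d); h=P[...,2]
for n,(x,y),H in (('d',(617.9,142.8),84),('c',(628.6,71.2),76),('b',(632.3,-14.2),68),('a',(639.3,-85),60),('jar',(460.2,3.2),58)):
    m_,R,t=c; q=R@np.array([x,y,H])+t; u=int(m_['fx']*q[0]/q[2]+m_['cx']); v=int(m_['fy']*q[1]/q[2]+m_['cy'])
    w=np.zeros(h.shape,bool); w[v-12:v+13,u-12:u+13]=1; m=(w&(h>H-8)&(h<H+12)).astype(np.uint8)
    k,l,st,ce=cv2.connectedComponentsWithStats(m); i=1+np.argmax(st[1:,4]); vv,uu=np.nonzero(l==i)
    (cu,cv_),r=cv2.minEnclosingCircle(np.stack([uu,vv],1).astype(np.float32)); p=plane(c,cu,cv_,H)
    print(n,'top',h[l==i].max().round(1),p[:2].round(1),'off',(p[:2]-[x,y]).round(1),'diam',round(2*r*(1396-H)/486,1))
s,_=robot.capture('scene')
save('end',np.vstack([cv2.resize(im[130:240,120:310],(760,300)),cv2.resize(s[150:310,130:400],(760,300))]))
E
```

```text
[463.7 384.1 186.5]
d top 89.4 [615.1 141.3] off [-2.8 -1.5] diam 47.7
c top 81.2 [627.1  69.5] off [-1.5 -1.7] diam 38.9
b top 73.8 [628.9 -13.6] off [-3.4  0.6] diam 31.4
a top 63.1 [636.4 -83.2] off [-2.9  1.8] diam 22.8
jar top 69.7 [460.3   3.5] off [0.1 0.3] diam 43.3
```

View pics/end.png

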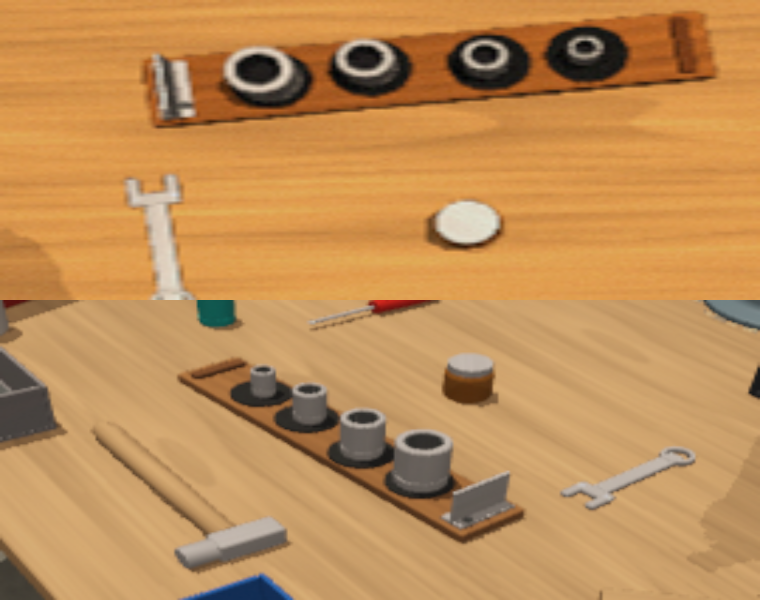

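All four sockets stand upright on their pads, within about 4 mm of centre and in the right order. The jar hasn't moved and the arm is clear, so I'm handing the job in.

```bash
python3 -c "
from rig import robot
print(robot.job_done())"
```

```text
the job is handed in; nothing more can be done
None
```

I handed the job in at about 25 s: the four sockets stand upright on the pads in size order, largest next to the end plate, each about 4 mm or less from its pad's centre by the last top view, and the jar has not moved; the hand-in call did not report a verdict.

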